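Sweep the offcuts off the bench into the tote

ROBOT

A 6-joint arm with a two-finger parallel gripper is mounted at the origin on the work surface. World frame = base frame: x ahead of the robot, y to its left, z up, the work surface at z = 0. Lengths are in mm, angles in rad, forces in N, time in s.
With the tool pointing down it reaches from about 275 to 750 mm from the base axis. Payload 10.2 kg.
Tool frame: the origin (TCP) lies on the centre line of the jaws, within the pads' length; the fingertips stand 17 mm ahead of it and the grasp point (between the pads) lies 2 mm behind it; z points along the fingers, y is the line along which they close (so a half turn about z gives the same grasp; the last joint's range is limited). The gripper opens to 85 mm and grips with 20 to 120 N. Pads are 22 mm wide; open, the fingers measure 114 mm over their backs; the gripper's body (76 mm by 85 mm) begins 54 mm behind the grasp point. The pads swing forward as they close: fully open they stand 13 mm farther back than shut.
Start: joints at [-1.366, 0.313, 1.498, -0, 1.331, -0.223], TCP at [217.795, -477.699, 248.294] pointing down, gripper open.
Joint ranges: [-2.94, 2.94], [-0.97, 2.17], [0.19, 2.56], [-1.23, 4.37], [0.02, 3.11], [-2.88, 2.88]. Speed limits (rad/s): [2.39, 2.39, 3.01, 3.14, 3.14, 3.14].

INTERFACE

Orientations are given as a unit quaternion [w, x, y, z].
In Python, from rig import ctrl gives the robot as it stands. The module is installed in compiled form; this text tells all that it offers.
- The arm moves only by the shell command python3 -m jog 'ROWS' [FORCE]. ROWS is JSON, a list of rows, each an object with "delta_pos": the shift along the world's x, y, z in mm, a list of three; "angular": the turn, a rotation vector about the world's x, y, z in rad, a list of three; "fingers": the opening, from 0 (shut) to 1 (fully open). In form: [{"delta_pos": [tx, ty, tz], "angular": [rx, ry, rz], "fingers": fingers}, ...]. A call has 1 to 10 rows; each row is the pose to reach, as a shift and turn from the pose commanded when the call began; what a row does not reach only later rows make up. A row lasts 1/8 s, in which the tool goes at most 62.5 mm and 10.7 degrees, less where a joint would pass 70% of its speed; a pose out of reach is approached as far as the arm can. A call with a gripper value outside its range is refused whole. The fingers move at their own pace and stop on an object; FORCE is the grip in N (left out, the last holds). Time passes only in rows, so rows that repeat a pose let the fingers close. It gives the time, the measured TCP pose, the force, the opening and the grip force at its end, in the units of the state.
- ctrl.sense(): the state, without advancing time (a new reading comes with each control period).
- ctrl.capture(name): name is "scene" or "top" or "wrist"; returns a dict with "pixels" (420x560x3 uint8, blue, green, red), "fx", "fy", "cx", "cy" (pixels), "dist" ([k1, k2, p1, p2, k3] as OpenCV has them; the pictures are not rectified), "R" (3x3) and "t" (3): a world point X has camera coordinates R X + t. Camera axes: x right, y down, z forward; pixel columns grow to the right and rows downward; lengths in mm; the calibration is good to about 2 mm. A picture is of the moment at which its call begins. There is no depth.
- ctrl.finish_job(): hands the job in; it is judged then, once.
The state is a dict: "time_s": time; "joints": joint angles; "dq": joint speeds; "tau": joint torques, N m; "eef_pos": TCP position; "ee_rot": TCP orientation; "force": force on the tool from outside, world axes, zero at the start; "wrist_torque": the same for the moment, N m; "grip_width": opening from 0.0 (shut) to 1.0 (fully open); "grip_force": force on a finger pad.
Only numpy, scipy, OpenCV 4.12 (cv2) and the standard library are available. Lean on these libraries where they do the work, as an engineer would, in place of code of your own. Each camera call takes 0.05 s, during which the arm holds its last target. There are 200 camera calls.

TASK

Clear the assembly table: sweep the four short pine offcuts that lie on it across the table with the fingertips and off its far edge so that they drop into the grey tote standing below it. Only push them gently along the table: do not pinch, press down on, pick up or carry any, and let none fall on the floor. Leave the long good tray side, the tools and everything else standing where they are.

Things in the scene. Friction and masses are not known exactly. Their poses are not given: they have to be found in the camera images.
- offcut_a_mid (a point): centre (half-way up, 9 mm above the table) of a loose pine offcut lying flat: 60 mm wide along its y, 26 mm long along its x, 18 mm high, with a 6 mm wide groove along x in its top; about 16 g. It slides freely on the table.
- offcut_b_mid (a point): centre (half-way up, 9 mm above the table) of a loose pine offcut lying flat: 60 mm wide along its y, 34 mm long along its x, 18 mm high, with a 6 mm wide groove along x in its top; about 21 g. It slides freely on the table.
- offcut_c_mid (a point): centre (half-way up, 9 mm above the table) of a loose pine offcut lying flat: 60 mm wide along its y, 42 mm long along its x, 18 mm high, with a 6 mm wide groove along x in its top; about 25 g. It slides freely on the table.
- offcut_d_mid (a point): centre (half-way up, 9 mm above the table) of a loose pine offcut lying flat: 60 mm wide along its y, 50 mm long along its x, 18 mm high, with a 6 mm wide groove along x in its top; about 30 g. It slides freely on the table.
- edge (a point): middle of the table's far edge, at the level of the table top; the edge is straight and runs along y, x points outward over the drop. The top is 35 mm thick.
- tote_mouth (a point): centre of the open mouth of the grey plastic tote that stands on a trolley below the table's far edge. Rim 45 mm below the table top; inside 288 mm along its x (away from the robot) and 388 mm along its y (along the table edge), walls 6 mm, 109 mm deep, with a few older offcuts on its floor. The near part of the mouth is under the table, the rest lies open beyond the edge. It stays put.
- tape_measure: tape measure lying on its side, 64 x 58 mm, 38 mm high, origin under its middle. Leave.
- pin_tin: low round metal tin with a lid, 62 mm across, 38 mm high, origin under its middle. Leave.
- tape_roll: roll of paper tape lying flat, 80 mm across, hole 40 mm, 24 mm high, origin under its middle. Leave.
- good_side: good tray side of the same grooved pine, 270 mm long (along its x), 60 mm wide, 18 mm high, lying flat; origin under its middle. Leave.
- glue_bottle: glue bottle, 56 mm across, 170 mm high, origin under its middle. Leave.
- try_square: try square lying flat: dark stock 100 x 22 x 18 mm along its x, steel blade 40 mm wide reaching 161 mm to its -y, origin under the middle of the stock. Leave.

How it is judged:
By the outcome, as a careful person would: the job done as asked, in the order asked, and still so for the second after the job is handed in, with the robot touching nothing.
It also fails if it takes over 72 s, if anything falls off the work surface, if the arm or the gripper's body presses on something with over 40 N, if the wrist force passes 120 N, or if a joint passes its speed limit or range.

## Working session

There is one attempt and no reset: what is moved stays moved. The work goes in short steps, Python scripts to look and compute and a shell command to move; the robot and the scene stay as the last step left them, time stands still between calls to the robot, and variables do not carry over. Pictures are saved under pics/ and viewed, at most 14 in all, crops included, and the job is handed in when it is done.

```bash
mkdir -p pics; cat > h.py <<'E'
import numpy as np, cv2, pickle, sys
from rig import ctrl
def snap(n,f):
    c=ctrl.capture(n); cv2.imwrite(f'pics/{f}.png',c['pixels']); pickle.dump(c,open(f'{f}.pkl','wb')); return c
def w(f,uv,z):
    c=pickle.load(open(f'{f}.pkl','rb')); K=np.array([[c['fx'],0,c['cx']],[0,c['fy'],c['cy']],[0,0,1]])
    p=cv2.undistortPoints(np.array(uv,float).reshape(-1,1,2),K,np.array(c['dist']))[:,0]
    R=np.array(c['R']);t=np.array(c['t']).ravel();o=-R.T@t
    d=np.c_[p,np.ones(len(p))]@R
    return o+d*((z-o[2])/d[:,2])[:,None]
E
python3 - <<'E'
from h import *
for n in('top','scene'):
    c=snap(n,n+'1'); print(n,-np.array(c['R']).T@np.array(c['t']).ravel())
print(ctrl.sense())
E
```

```text
top [ 372.93110785    8.9209538  1113.60557109]
scene [1220.15379387 -910.65203393 1034.72284987]
{'time_s': 0.1, 'joints': array([-1.36638443e+00,  3.13352960e-01,  1.49834852e+00,  7.49038204e-06,
        1.33096980e+00, -2.23455700e-01]), 'dq': array([ 0.00021008, -0.00350519, -0.00347199,  0.00192107, -0.00067339,
        0.00052024]), 'tau': array([ 2.00518240e-03, -4.12900722e+01, -2.60139656e+01, -2.00848858e-04,
        3.00314750e-03, -1.67279796e-05]), 'eef_pos': array([ 217.76128981, -477.48777022,  247.81805028]), 'ee_rot': array([-5.39254237e-04,  9.77203357e-01,  2.12304753e-01,  8.77256521e-06]), 'force': array([-0.03620793,  0.18630188, -0.28986729]), 'wrist_torque': array([ 0.0155105 , -0.05077823,  0.02404401]), 'grip_force': 0.0, 'grip_width': 0.9997359011824014}
```

View pics/top1.png

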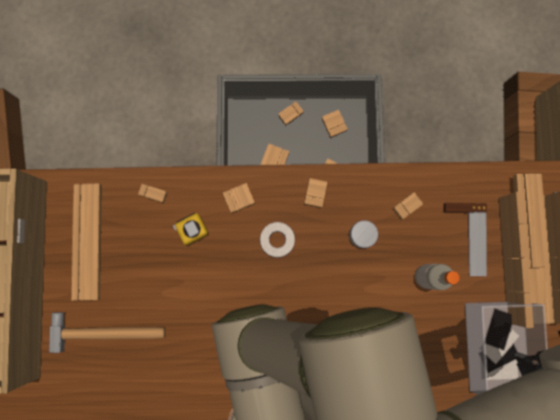

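View pics/scene1.png

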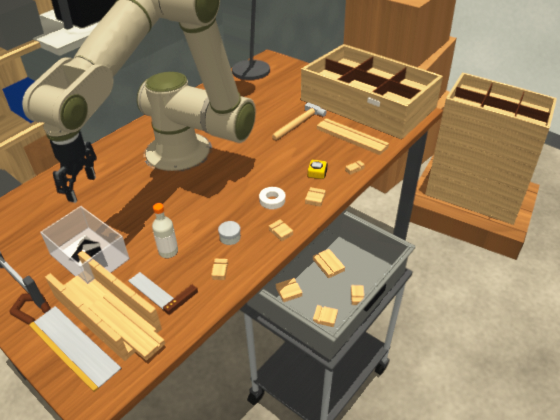

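```bash
python3 - <<'E'
from h import *
im=cv2.imread('pics/top1.png')
c=im[150:260,120:280]; d=im[150:260,290:450]
o=np.vstack([cv2.resize(c,None,fx=5,fy=5,interpolation=2)[:290],cv2.resize(d,None,fx=5,fy=5,interpolation=2)[:290]])
cv2.imwrite('pics/crop1.png',o)
print(w('top1',[(30,168),(270,165),(540,162)],0).round(1))
print('tote rim inner',w('top1',[(227,82),(377,82),(227,160),(379,160)],-45).round(1))
print('offc',w('top1',[(152,193),(238,197),(316,192),(408,205)],18).round(1))
print('tape,tin,roll,square',w('top1',[(191,229),(364,234),(277,239),(465,208),(435,277)],20).round(1))
E
```

```text
[[ 622.6  592.8    0. ]
 [ 618.    11.7    0. ]
 [ 614.8 -651.7    0. ]]
tote rim inner [[ 847.2  118.1  -45. ]
 [ 841.4 -267.9  -45. ]
 [ 642.7  119.3  -45. ]
 [ 635.9 -262.9  -45. ]]
offc [[ 552.3  290.3   18. ]
 [ 538.9   88.2   18. ]
 [ 547.2  -95.4   18. ]
 [ 512.2 -311.8   18. ]]
tape,tin,roll,square [[ 465.5  198.    20. ]
 [ 445.8 -204.2   20. ]
 [ 438.4   -1.3   20. ]
 [ 502.2 -447.1   20. ]
 [ 342.6 -365.7   20. ]]
```

View pics/crop1.png

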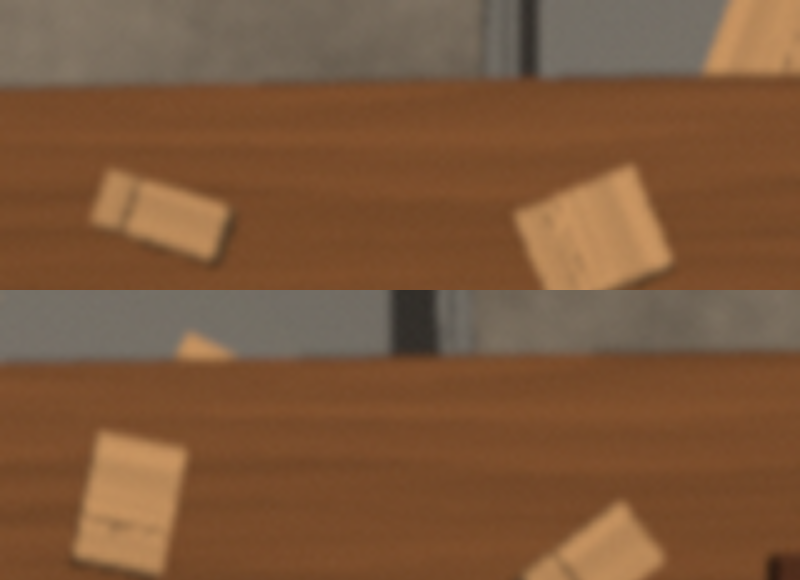

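The top view shows offcut a at about (152,193), d at (238,197), c at (316,192) and b at (408,205). The tote mouth spans u≈227–378, so a and b must also go sideways. I'll fit the exact outlines next.

```bash
cat >> h.py <<'E'
def rects(f,umin=120,umax=440,vmin=168,vmax=222):
    im=cv2.imread(f'pics/{f}.png'); im=cv2.resize(im,None,fx=4,fy=4,interpolation=cv2.INTER_CUBIC)
    hsv=cv2.cvtColor(im,cv2.COLOR_BGR2HSV); m=((hsv[...,2]>145)&(hsv[...,1]>70)&(hsv[...,0]<22)).astype('uint8')
    M=np.zeros_like(m); M[vmin*4:vmax*4,umin*4:umax*4]=m[vmin*4:vmax*4,umin*4:umax*4]
    M=cv2.morphologyEx(M,cv2.MORPH_CLOSE,np.ones((15,15)))
    for c in cv2.findContours(M,cv2.RETR_EXTERNAL,2)[0]:
        if cv2.contourArea(c)<1000: continue
        p=w(f,(c[:,0]+.5)/4-.5,18)[:,:2].astype('float32')
        r=cv2.minAreaRect(p); b=cv2.boxPoints(r); e=b[1]-b[0]; g=b[2]-b[1]
        L=e if np.hypot(*e)>np.hypot(*g) else g
        a=np.degrees(np.arctan2(L[1],L[0]))
        print('c',np.round(r[0],1),'size',np.round(r[1],1),'long axis deg',round(a%180,1))
E
python3 - <<'E'
from h import *
rects('top1')
E
```

```text
c [485.6 199.3] size [20.1 41.9] long axis deg 115.8
c [ 512.2 -313.1] size [36.5 61.9] long axis deg 125.1
c [554.5 291.7] size [61.  27.7] long axis deg 71.5
c [538.9  87.8] size [52.9 62.8] long axis deg 111.8
c [547.8 -94.6] size [44.2 61.9] long axis deg 166.9
```

```bash
python3 -m jog '[{"delta_pos":[60,29,0],"angular":[0,0,0.15],"fingers":0.4},{"delta_pos":[110,53,0],"angular":[0,0,0.3],"fingers":0.4},{"delta_pos":[160,77,0],"angular":[0,0,0.445],"fingers":0.4},{"delta_pos":[210,101,0],"angular":[0,0,0.445],"fingers":0.4},{"delta_pos":[259,124,0],"angular":[0,0,0.445],"fingers":0.4},{"delta_pos":[259,124,-50],"angular":[0,0,0.445],"fingers":0.4},{"delta_pos":[259,124,-100],"angular":[0,0,0.445],"fingers":0.4},{"delta_pos":[259,124,-150],"angular":[0,0,0.445],"fingers":0.4},{"delta_pos":[259,124,-190],"angular":[0,0,0.445],"fingers":0.4},{"delta_pos":[259,124,-190],"angular":[0,0,0.445],"fingers":0.4}]'
python3 - <<'E'
from h import *
snap('scene','scene2'); rects.__call__
im=cv2.imread('pics/scene2.png')[170:320,100:320]; cv2.imwrite('pics/crop2.png',cv2.resize(im,None,fx=3.4,fy=3.4))
E
```

```text
time_s: 1.35
eef_pos: [475.6, -352.5, 55.7]
ee_rot: [-0.003, 0.906, 0.423, -0.001]
force: [0.6, 0.6, -0.3]
grip_width: 0.4
grip_force: 0.0
```

View pics/crop2.png

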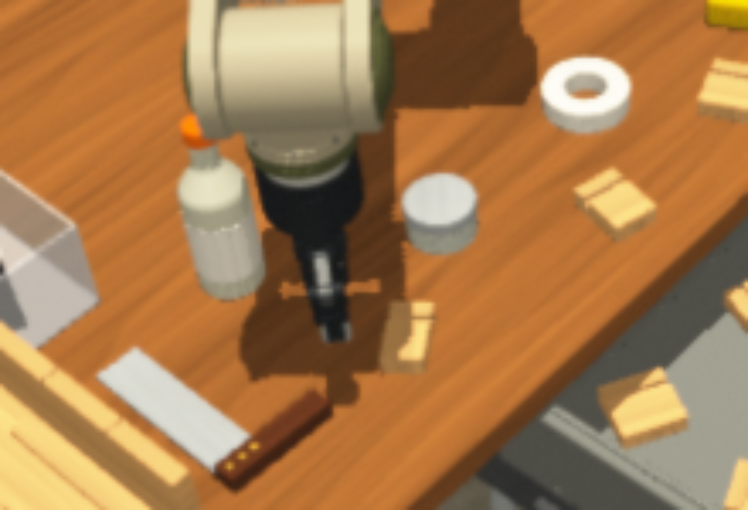

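```bash
python3 -m jog '[{"delta_pos":[0,0,-20],"angular":[0,0,0],"fingers":0.4},{"delta_pos":[0,0,-37],"angular":[0,0,0],"fingers":0.4},{"delta_pos":[6,8,-37],"angular":[0,0,0],"fingers":0.4},{"delta_pos":[13,15,-37],"angular":[0,0,0],"fingers":0.4},{"delta_pos":[19,23,-37],"angular":[0,0,0],"fingers":0.4},{"delta_pos":[26,31,-37],"angular":[0,0,0],"fingers":0.4},{"delta_pos":[32,38,-37],"angular":[0,0,0],"fingers":0.4},{"delta_pos":[39,46,-37],"angular":[0,0,0],"fingers":0.4},{"delta_pos":[45,54,-37],"angular":[0,0,0],"fingers":0.4},{"delta_pos":[51,61,-37],"angular":[0,0,0],"fingers":0.4}]' 20
python3 -m jog '[{"delta_pos":[6,8,0],"angular":[0,0,0],"fingers":0.4},{"delta_pos":[13,15,0],"angular":[0,0,0],"fingers":0.4},{"delta_pos":[19,23,0],"angular":[0,0,0],"fingers":0.4},{"delta_pos":[19,23,0],"angular":[0,0,0],"fingers":0.4}]'
python3 - <<'E'
from h import *
snap('scene','scene3'); snap('top','top3')
a=cv2.imread('pics/scene3.png')[170:320,140:360]; b=cv2.imread('pics/top3.png')[150:260,280:440]
cv2.imwrite('pics/crop3.png',np.hstack([cv2.resize(a,(420,290)),cv2.resize(b,(380,290))]))
E
```

```text
time_s: 2.65
eef_pos: [528.2, -292.1, 21.2]
ee_rot: [-0.0, 0.906, 0.423, -0.0]
force: [-0.1, -0.3, -0.9]
grip_width: 0.4
grip_force: 0.1
time_s: 3.15
eef_pos: [547.2, -269.1, 21.2]
ee_rot: [-0.0, 0.906, 0.423, 0.0]
force: [0.1, 0.7, 0.0]
grip_width: 0.401
grip_force: 0.0
```

View pics/crop3.png

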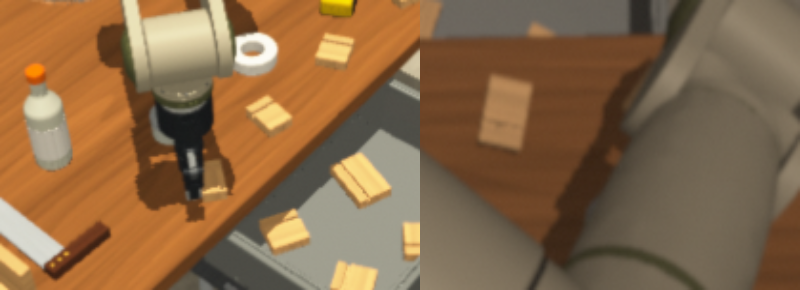

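The scene view shows b lying flush ahead of both fingers, at about (213,180) in the left crop. I'll carry on over the edge.

```bash
python3 -m jog '[{"delta_pos":[8,9,0],"angular":[0,0,0],"fingers":0.4},{"delta_pos":[16,18,0],"angular":[0,0,0],"fingers":0.4},{"delta_pos":[24,28,0],"angular":[0,0,0],"fingers":0.4},{"delta_pos":[31,37,0],"angular":[0,0,0],"fingers":0.4},{"delta_pos":[39,46,0],"angular":[0,0,0],"fingers":0.4},{"delta_pos":[47,55,0],"angular":[0,0,0],"fingers":0.4},{"delta_pos":[55,65,0],"angular":[0,0,0],"fingers":0.4},{"delta_pos":[63,74,0],"angular":[0,0,0],"fingers":0.4},{"delta_pos":[71,84,0],"angular":[0,0,0],"fingers":0.4},{"delta_pos":[71,84,0],"angular":[0,0,0],"fingers":0.4}]'
python3 -m jog '[{"delta_pos":[0,0,40],"angular":[0,0,0],"fingers":0.4},{"delta_pos":[0,0,80],"angular":[0,0,0],"fingers":0.4}]'
python3 - <<'E'
from h import *
snap('scene','scene4')
a=cv2.imread('pics/scene4.png')[150:350,160:440]
cv2.imwrite('pics/crop4.png',cv2.resize(a,(784,560)))
E
```

```text
time_s: 4.5
eef_pos: [618.3, -184.9, 21.2]
ee_rot: [0.0, 0.906, 0.423, 0.0]
force: [0.6, 0.6, 0.2]
grip_width: 0.4
grip_force: 0.0
time_s: 4.75
eef_pos: [617.4, -185.9, 102.0]
ee_rot: [-0.0, 0.906, 0.422, -0.0]
force: [0.1, -0.7, 0.4]
grip_width: 0.396
grip_force: 0.0
```

View pics/crop4.png

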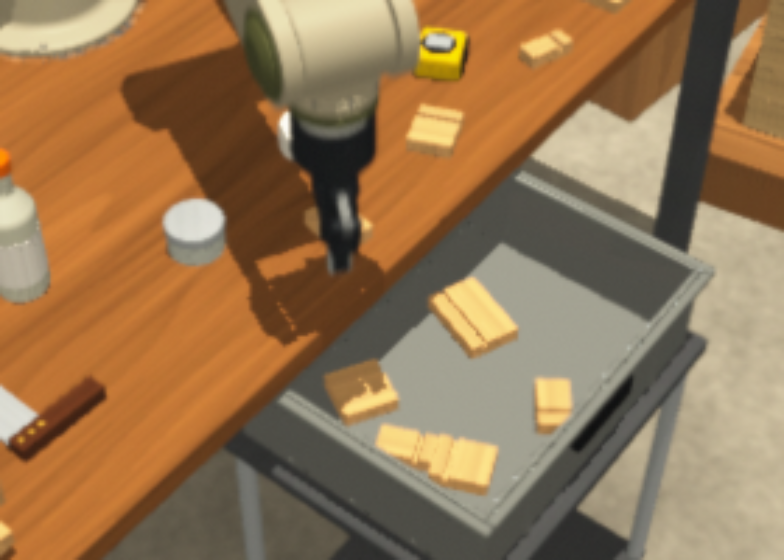

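B is in the tote, with the others untouched. Next is c.

```bash
python3 -m jog '[{"delta_pos":[-30,25,0],"angular":[0,0,-0.18],"fingers":0.35},{"delta_pos":[-60,50,0],"angular":[0,0,-0.36],"fingers":0.35},{"delta_pos":[-90,76,0],"angular":[0,0,-0.54],"fingers":0.35},{"delta_pos":[-122,103,0],"angular":[0,0,-0.72],"fingers":0.35},{"delta_pos":[-122,103,0],"angular":[0,0,-0.9],"fingers":0.35},{"delta_pos":[-122,103,0],"angular":[0,0,-1.1],"fingers":0.35},{"delta_pos":[-122,103,0],"angular":[0,0,-1.1],"fingers":0.35},{"delta_pos":[-122,103,-30],"angular":[0,0,-1.1],"fingers":0.35},{"delta_pos":[-122,103,-60],"angular":[0,0,-1.1],"fingers":0.35},{"delta_pos":[-122,103,-60],"angular":[0,0,-1.1],"fingers":0.35}]'
```

```text
time_s: 6.05
eef_pos: [494.7, -82.5, 39.9]
ee_rot: [-0.001, 0.994, -0.112, -0.002]
force: [-0.3, -0.1, 0.5]
grip_width: 0.35
grip_force: 0.0
```

```bash
python3 -m jog '[{"delta_pos":[0,0,-20],"angular":[0,0,0],"fingers":0.35},{"delta_pos":[0,0,-20],"angular":[0,0,0],"fingers":0.35},{"delta_pos":[9,-2,-20],"angular":[0,0,0],"fingers":0.35},{"delta_pos":[18,-4,-20],"angular":[0,0,0],"fingers":0.35},{"delta_pos":[27,-6,-20],"angular":[0,0,0],"fingers":0.35},{"delta_pos":[36,-8,-20],"angular":[0,0,0],"fingers":0.35},{"delta_pos":[45,-10,-20],"angular":[0,0,0],"fingers":0.35},{"delta_pos":[54,-12,-20],"angular":[0,0,0],"fingers":0.35},{"delta_pos":[63,-14,-20],"angular":[0,0,0],"fingers":0.35},{"delta_pos":[72,-16,-20],"angular":[0,0,0],"fingers":0.35}]'
python3 -m jog '[{"delta_pos":[9,-2,0],"angular":[0,0,0],"fingers":0.35},{"delta_pos":[18,-4,0],"angular":[0,0,0],"fingers":0.35},{"delta_pos":[27,-6,0],"angular":[0,0,0],"fingers":0.35},{"delta_pos":[36,-8,0],"angular":[0,0,0],"fingers":0.35},{"delta_pos":[45,-10,0],"angular":[0,0,0],"fingers":0.35},{"delta_pos":[52,-12,0],"angular":[0,0,0],"fingers":0.35},{"delta_pos":[52,-12,0],"angular":[0,0,0],"fingers":0.35},{"delta_pos":[52,-12,40],"angular":[0,0,0],"fingers":0.35},{"delta_pos":[52,-12,90],"angular":[0,0,0],"fingers":0.35}]'
```

```text
time_s: 7.3
eef_pos: [568.4, -98.8, 21.3]
ee_rot: [0.0, 0.994, -0.113, 0.0]
force: [0.2, 0.5, -0.8]
grip_width: 0.352
grip_force: 0.1
time_s: 8.43
eef_pos: [619.0, -110.5, 111.5]
ee_rot: [-0.0, 0.994, -0.113, -0.001]
force: [1.0, 0.1, 0.9]
grip_width: 0.35
grip_force: 0.0
```

```bash
python3 -m jog '[{"delta_pos":[-20,30,0],"angular":[0,0,0.18],"fingers":0.35},{"delta_pos":[-40,60,0],"angular":[0,0,0.36],"fingers":0.35},{"delta_pos":[-60,90,0],"angular":[0,0,0.54],"fingers":0.35},{"delta_pos":[-80,120,0],"angular":[0,0,0.72],"fingers":0.35},{"delta_pos":[-100,150,0],"angular":[0,0,0.9],"fingers":0.35},{"delta_pos":[-100,180,0],"angular":[0,0,1.08],"fingers":0.35},{"delta_pos":[-100,210,0],"angular":[0,0,1.26],"fingers":0.35},{"delta_pos":[-100,247,0],"angular":[0,0,1.44],"fingers":0.35},{"delta_pos":[-100,247,0],"angular":[0,0,1.62],"fingers":0.35},{"delta_pos":[-100,247,0],"angular":[0,0,1.8],"fingers":0.35}]'
python3 -m jog '[{"delta_pos":[0,0,0],"angular":[0,0,0.19],"fingers":0.35},{"delta_pos":[0,0,0],"angular":[0,0,0.38],"fingers":0.35},{"delta_pos":[0,0,-35],"angular":[0,0,0.38],"fingers":0.35},{"delta_pos":[0,0,-70],"angular":[0,0,0.38],"fingers":0.35},{"delta_pos":[0,0,-70],"angular":[0,0,0.38],"fingers":0.35}]'
```

```text
time_s: 9.68
eef_pos: [519.4, 136.8, 111.3]
ee_rot: [-0.0, 0.704, 0.71, -0.0]
force: [-0.1, -0.3, 0.1]
grip_width: 0.352
grip_force: 0.0
time_s: 10.3
eef_pos: [518.3, 136.2, 39.6]
ee_rot: [-0.002, 0.56, 0.828, -0.001]
force: [-0.3, 0.7, 1.2]
grip_width: 0.352
grip_force: 0.0
```

```bash
python3 -m jog '[{"delta_pos":[0,0,-20],"angular":[0,0,0],"fingers":0.35},{"delta_pos":[0,0,-20],"angular":[0,0,0],"fingers":0.35},{"delta_pos":[4,-10,-20],"angular":[0,0,0],"fingers":0.35},{"delta_pos":[8,-20,-20],"angular":[0,0,0],"fingers":0.35},{"delta_pos":[12,-30,-20],"angular":[0,0,0],"fingers":0.35},{"delta_pos":[16,-40,-20],"angular":[0,0,0],"fingers":0.35},{"delta_pos":[20,-50,-20],"angular":[0,0,0],"fingers":0.35},{"delta_pos":[24,-60,-20],"angular":[0,0,0],"fingers":0.35},{"delta_pos":[28,-70,-20],"angular":[0,0,0],"fingers":0.35},{"delta_pos":[33,-83,-20],"angular":[0,0,0],"fingers":0.35}]'
python3 -m jog '[{"delta_pos":[-8,20,0],"angular":[0,0,0],"fingers":0.35},{"delta_pos":[-8,20,50],"angular":[0,0,0],"fingers":0.35},{"delta_pos":[-30,-20,90],"angular":[0,0,-0.18],"fingers":0.35},{"delta_pos":[-30,-56,90],"angular":[0,0,-0.36],"fingers":0.35},{"delta_pos":[-30,-56,90],"angular":[0,0,-0.54],"fingers":0.35},{"delta_pos":[-30,-56,90],"angular":[0,0,-0.72],"fingers":0.35},{"delta_pos":[-30,-56,90],"angular":[0,0,-0.9],"fingers":0.35},{"delta_pos":[-30,-56,90],"angular":[0,0,-1.08],"fingers":0.35},{"delta_pos":[-30,-56,90],"angular":[0,0,-1.26],"fingers":0.35},{"delta_pos":[-30,-56,90],"angular":[0,0,-1.44],"fingers":0.35}]'
python3 -m jog '[{"delta_pos":[0,0,0],"angular":[0,0,-0.13],"fingers":0.35},{"delta_pos":[0,0,0],"angular":[0,0,-0.13],"fingers":0.35}]'
python3 - <<'E'
from h import *
snap('top','top5');snap('scene','scene5'); rects('top5')
a=cv2.imread('pics/scene5.png')[120:350,160:440]; b=cv2.imread('pics/top5.png')[80:260,120:400]
cv2.imwrite('pics/crop5.png',np.hstack([cv2.resize(a,(400,330)),cv2.resize(b,(400,330))]))
E
```

```text
time_s: 11.55
eef_pos: [553.0, 52.6, 21.3]
ee_rot: [-0.0, 0.56, 0.829, -0.0]
force: [-0.3, 0.5, 0.1]
grip_width: 0.354
grip_force: 0.1
time_s: 12.8
eef_pos: [522.5, -1.9, 111.2]
ee_rot: [-0.0, 0.968, 0.251, -0.0]
force: [-0.1, 0.6, -0.1]
grip_width: 0.347
grip_force: 0.0
time_s: 13.05
eef_pos: [522.6, -2.1, 111.2]
ee_rot: [-0.0, 0.982, 0.191, -0.0]
force: [0.2, 0.1, -0.3]
grip_width: 0.35
grip_force: 0.0
c [486.1 196.8] size [20.9 36.4] long axis deg 115.8
c [554.5 291.6] size [60.5 26.8] long axis deg 71.4
```

View pics/crop5.png

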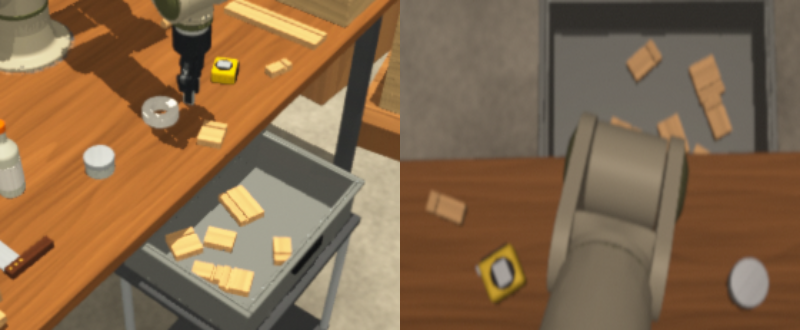

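```bash
python3 - <<'E'
from h import *
print(w('scene5',[(308.4,211)],18))
E
```

```text
[[565.47571342  11.91946184  18.        ]]
```

C now lies in the tote, and d is where expected, about (566,14). I'll push it off along its face normal.

```bash
python3 -m jog '[{"delta_pos":[-3,-1,-45],"angular":[0,0,0],"fingers":0.35},{"delta_pos":[-3,-1,-90],"angular":[0,0,0],"fingers":0.35},{"delta_pos":[-3,-1,-90],"angular":[0,0,0],"fingers":0.35},{"delta_pos":[5,2,-90],"angular":[0,0,0],"fingers":0.35},{"delta_pos":[13,5,-90],"angular":[0,0,0],"fingers":0.35},{"delta_pos":[22,9,-90],"angular":[0,0,0],"fingers":0.35},{"delta_pos":[31,12,-90],"angular":[0,0,0],"fingers":0.35},{"delta_pos":[40,16,-90],"angular":[0,0,0],"fingers":0.35},{"delta_pos":[49,19,-90],"angular":[0,0,0],"fingers":0.35},{"delta_pos":[58,22,-90],"angular":[0,0,0],"fingers":0.35}]'
python3 -m jog '[{"delta_pos":[9,3,0],"angular":[0,0,0],"fingers":0.35},{"delta_pos":[18,6,0],"angular":[0,0,0],"fingers":0.35},{"delta_pos":[27,9,0],"angular":[0,0,0],"fingers":0.35},{"delta_pos":[36,12,0],"angular":[0,0,0],"fingers":0.35},{"delta_pos":[42,13,0],"angular":[0,0,0],"fingers":0.35},{"delta_pos":[42,13,0],"angular":[0,0,0],"fingers":0.35},{"delta_pos":[42,13,45],"angular":[0,0,0],"fingers":0.2},{"delta_pos":[42,13,90],"angular":[0,0,0],"fingers":0}]'
```

```text
time_s: 14.4
eef_pos: [581.4, 19.5, 21.3]
ee_rot: [0.0, 0.982, 0.19, -0.0]
force: [-0.1, -0.4, 0.1]
grip_width: 0.346
grip_force: 0.1
time_s: 15.4
eef_pos: [622.3, 32.2, 112.2]
ee_rot: [-0.0, 0.982, 0.19, -0.001]
force: [0.8, 0.6, 0.4]
grip_width: 0.008
grip_force: 0.0
```

```bash
python3 -m jog '[{"delta_pos":[-30,30,0],"angular":[0,0,0.17],"fingers":0},{"delta_pos":[-60,65,0],"angular":[0,0,0.34],"fingers":0},{"delta_pos":[-90,100,0],"angular":[0,0,0.51],"fingers":0},{"delta_pos":[-119,140,0],"angular":[0,0,0.68],"fingers":0},{"delta_pos":[-119,180,0],"angular":[0,0,0.85],"fingers":0},{"delta_pos":[-119,215,0],"angular":[0,0,1.02],"fingers":0},{"delta_pos":[-119,236,0],"angular":[0,0,1.2],"fingers":0},{"delta_pos":[-119,236,0],"angular":[0,0,1.36],"fingers":0},{"delta_pos":[-119,236,-40],"angular":[0,0,1.36],"fingers":0},{"delta_pos":[-119,236,-70],"angular":[0,0,1.36],"fingers":0}]'
python3 -m jog '[{"delta_pos":[0,0,-20],"angular":[0,0,0],"fingers":0},{"delta_pos":[0,0,-20],"angular":[0,0,0],"fingers":0},{"delta_pos":[6,0,-20],"angular":[0,0,0],"fingers":0},{"delta_pos":[12,0,-20],"angular":[0,0,0],"fingers":0},{"delta_pos":[18,0,-20],"angular":[0,0,0],"fingers":0},{"delta_pos":[24,0,-20],"angular":[0,0,0],"fingers":0},{"delta_pos":[30,0,-20],"angular":[0,0,0],"fingers":0},{"delta_pos":[36,0,-20],"angular":[0,0,0],"fingers":0},{"delta_pos":[36,0,-20],"angular":[0,0,0],"fingers":0}]'
python3 -m jog '[{"delta_pos":[-15,0,0],"angular":[0,0,0],"fingers":0},{"delta_pos":[-15,0,50],"angular":[0,0,0],"fingers":0},{"delta_pos":[-70,0,90],"angular":[0,0,0],"fingers":0},{"delta_pos":[-130,0,90],"angular":[0,0,0],"fingers":0},{"delta_pos":[-130,0,90],"angular":[0,0,0],"fingers":0}]'
python3 - <<'E'
from h import *
snap('top','top6');snap('scene','scene6'); rects('top6')
a=cv2.imread('pics/scene6.png')[120:350,200:480]; b=cv2.imread('pics/top6.png')[80:260,120:400]
cv2.imwrite('pics/crop6.png',np.hstack([cv2.resize(a,(400,330)),cv2.resize(b,(400,330))]))
E
```

```text
time_s: 16.65
eef_pos: [503.3, 268.1, 40.1]
ee_rot: [-0.0, 0.644, 0.765, -0.0]
force: [0.6, -0.4, -0.2]
grip_width: 0.001
grip_force: 0.0
time_s: 17.77
eef_pos: [540.1, 268.2, 21.2]
ee_rot: [0.0, 0.644, 0.765, 0.0]
force: [-0.4, -0.9, 0.2]
grip_width: 0.0
grip_force: 0.0
time_s: 18.4
eef_pos: [405.8, 268.2, 111.3]
ee_rot: [-0.001, 0.643, 0.766, -0.001]
force: [1.0, -0.6, -0.1]
grip_width: -0.001
grip_force: 0.0
c [493.  200.6] size [46.1 18.8] long axis deg 88.9
c [566.6 297.9] size [27.9 61.1] long axis deg 96.4
```

View pics/crop6.png

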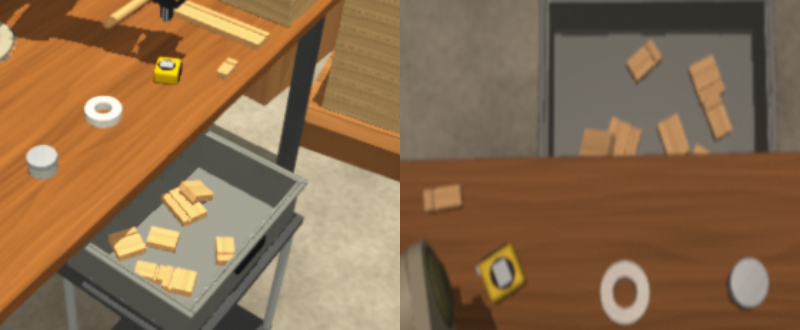

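D is in the tote, and a is now at (567,298) with its long axis near the table edge direction. I'll push it end-on along −y.

```bash
python3 -m jog '[{"delta_pos":[35,40,0],"angular":[0,0,-0.06],"fingers":0},{"delta_pos":[70,70,0],"angular":[0,0,-0.06],"fingers":0},{"delta_pos":[110,82,0],"angular":[0,0,-0.06],"fingers":0},{"delta_pos":[151,82,0],"angular":[0,0,-0.06],"fingers":0},{"delta_pos":[151,82,0],"angular":[0,0,-0.06],"fingers":0},{"delta_pos":[151,82,-45],"angular":[0,0,-0.06],"fingers":0},{"delta_pos":[151,82,-90],"angular":[0,0,-0.06],"fingers":0},{"delta_pos":[151,82,-90],"angular":[0,0,-0.06],"fingers":0}]'
python3 -m jog '[{"delta_pos":[1,-9,0],"angular":[0,0,0],"fingers":0},{"delta_pos":[2,-18,0],"angular":[0,0,0],"fingers":0},{"delta_pos":[3,-27,0],"angular":[0,0,0],"fingers":0},{"delta_pos":[4,-36,0],"angular":[0,0,0],"fingers":0},{"delta_pos":[5,-45,0],"angular":[0,0,0],"fingers":0},{"delta_pos":[6,-54,0],"angular":[0,0,0],"fingers":0},{"delta_pos":[7,-63,0],"angular":[0,0,0],"fingers":0},{"delta_pos":[8,-72,0],"angular":[0,0,0],"fingers":0},{"delta_pos":[8,-72,0],"angular":[0,0,0],"fingers":0}]'
python3 - <<'E'
from h import *
snap('top','top7');snap('scene','scene7'); rects('top7',umin=120,vmax=205)
a=cv2.imread('pics/scene7.png')[120:280,260:450]; b=cv2.imread('pics/top7.png')[140:260,110:250]
cv2.imwrite('pics/crop7.png',np.hstack([cv2.resize(a,(400,330)),cv2.resize(b,(400,330))]))
E
```

```text
time_s: 19.5
eef_pos: [560.8, 350.1, 19.8]
ee_rot: [-0.0, 0.667, 0.745, -0.0]
force: [0.6, 0.5, 0.2]
grip_width: 0.0
grip_force: 0.0
time_s: 20.62
eef_pos: [568.9, 277.6, 21.3]
ee_rot: [-0.0, 0.667, 0.745, -0.0]
force: [0.4, -0.2, 0.5]
grip_width: -0.0
grip_force: 0.0
```

View pics/crop7.png

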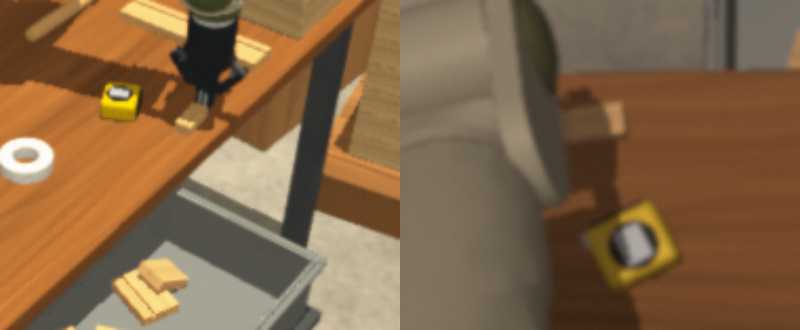

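```bash
python3 -m jog '[{"delta_pos":[1,-9,0],"angular":[0,0,0],"fingers":0},{"delta_pos":[2,-18,0],"angular":[0,0,0],"fingers":0},{"delta_pos":[3,-27,0],"angular":[0,0,0],"fingers":0},{"delta_pos":[4,-36,0],"angular":[0,0,0],"fingers":0},{"delta_pos":[5,-45,0],"angular":[0,0,0],"fingers":0},{"delta_pos":[6,-54,0],"angular":[0,0,0],"fingers":0},{"delta_pos":[7,-63,0],"angular":[0,0,0],"fingers":0},{"delta_pos":[8,-72,0],"angular":[0,0,0],"fingers":0},{"delta_pos":[9,-81,0],"angular":[0,0,0],"fingers":0},{"delta_pos":[9,-81,0],"angular":[0,0,0],"fingers":0}]'
python3 - <<'E'
from h import *
print(w('top7',[(188.2,182.9)],18))
snap('top','top8');snap('scene','scene8')
a=cv2.imread('pics/scene8.png')[120:280,260:450]; b=cv2.imread('pics/top8.png')[140:260,150:290]
cv2.imwrite('pics/crop8.png',np.hstack([cv2.resize(a,(400,330)),cv2.resize(b,(400,330))]))
E
```

```text
time_s: 21.98
eef_pos: [577.9, 196.7, 21.3]
ee_rot: [0.0, 0.667, 0.745, -0.0]
force: [0.1, -0.1, -0.7]
grip_width: -0.002
grip_force: 0.0
[[574.72694692 205.13048669  18.        ]]
```

View pics/crop8.png

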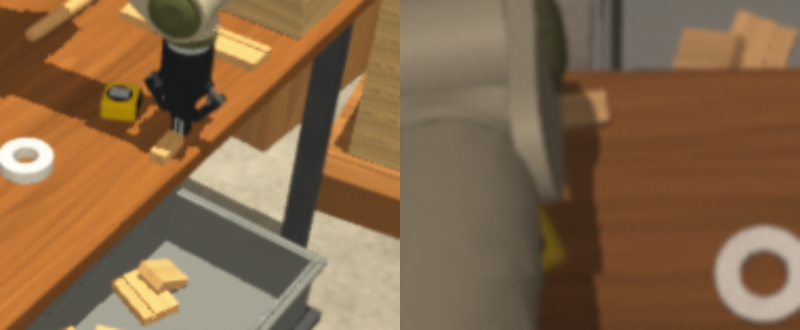

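```bash
python3 -m jog '[{"delta_pos":[1,-9,0],"angular":[0,0,0],"fingers":0},{"delta_pos":[2,-18,0],"angular":[0,0,0],"fingers":0},{"delta_pos":[3,-27,0],"angular":[0,0,0],"fingers":0},{"delta_pos":[4,-36,0],"angular":[0,0,0],"fingers":0},{"delta_pos":[5,-45,0],"angular":[0,0,0],"fingers":0},{"delta_pos":[6,-54,0],"angular":[0,0,0],"fingers":0},{"delta_pos":[7,-63,0],"angular":[0,0,0],"fingers":0},{"delta_pos":[8,-72,0],"angular":[0,0,0],"fingers":0},{"delta_pos":[9,-85,0],"angular":[0,0,0],"fingers":0},{"delta_pos":[9,-85,0],"angular":[0,0,0],"fingers":0}]'
python3 -m jog '[{"delta_pos":[-2,15,0],"angular":[0,0,0],"fingers":0},{"delta_pos":[-2,20,50],"angular":[0,0,0],"fingers":0},{"delta_pos":[-42,10,90],"angular":[0,0,-0.18],"fingers":0.35},{"delta_pos":[-55,-20,90],"angular":[0,0,-0.36],"fingers":0.35},{"delta_pos":[-55,-41,90],"angular":[0,0,-0.54],"fingers":0.35},{"delta_pos":[-55,-41,90],"angular":[0,0,-0.72],"fingers":0.35},{"delta_pos":[-55,-41,90],"angular":[0,0,-0.9],"fingers":0.35},{"delta_pos":[-55,-41,90],"angular":[0,0,-1.08],"fingers":0.35},{"delta_pos":[-55,-41,90],"angular":[0,0,-1.26],"fingers":0.35},{"delta_pos":[-55,-41,90],"angular":[0,0,-1.44],"fingers":0.35}]'
python3 -m jog '[{"delta_pos":[0,0,0],"angular":[0,0,-0.13],"fingers":0.35},{"delta_pos":[0,0,0],"angular":[0,0,-0.13],"fingers":0.35}]'
python3 - <<'E'
from h import *
snap('top','top9');snap('scene','scene9')
a=cv2.imread('pics/scene9.png')[120:280,260:450]; b=cv2.imread('pics/top9.png')[140:260,190:330]
cv2.imwrite('pics/crop9.png',np.hstack([cv2.resize(a,(400,330)),cv2.resize(b,(400,330))]))
E
```

```text
time_s: 23.32
eef_pos: [586.9, 111.3, 21.3]
ee_rot: [0.0, 0.667, 0.745, -0.0]
force: [-0.0, -0.4, -0.2]
grip_width: -0.001
grip_force: 0.0
time_s: 24.58
eef_pos: [531.6, 72.6, 111.3]
ee_rot: [-0.0, 0.993, 0.119, -0.0]
force: [-0.7, -0.3, 0.5]
grip_width: 0.347
grip_force: 0.0
time_s: 24.82
eef_pos: [531.7, 72.4, 111.3]
ee_rot: [-0.0, 0.998, 0.058, 0.0]
force: [-0.7, -0.9, -0.4]
grip_width: 0.348
grip_force: 0.0
```

View pics/crop9.png

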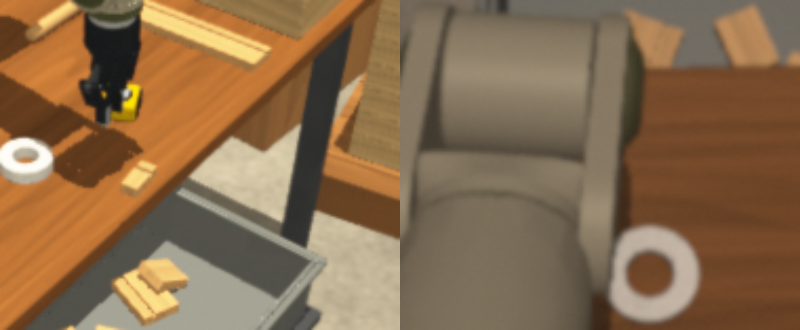

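```bash
python3 - <<'E'
from h import *
print(w('scene9',[(326.5,204.5),(260+121*.475,120+177*.485),(260+157*.475,120+170*.485)],18))
E
```

```text
[[591.14388268  69.18074193  18.        ]
 [573.21862027  47.40344702  18.        ]
 [605.08005195  92.02749817  18.        ]]
```

```bash
python3 -m jog '[{"delta_pos":[0,-3,-45],"angular":[0,0,-0.15],"fingers":0.35},{"delta_pos":[0,-3,-90],"angular":[0,0,-0.2],"fingers":0.35},{"delta_pos":[10,-3,-90],"angular":[0,0,-0.2],"fingers":0.35},{"delta_pos":[20,-3,-90],"angular":[0,0,-0.2],"fingers":0.35},{"delta_pos":[28,-4,-90],"angular":[0,0,-0.2],"fingers":0.35},{"delta_pos":[36,-6,-90],"angular":[0,0,-0.2],"fingers":0.35},{"delta_pos":[44,-7,-90],"angular":[0,0,-0.2],"fingers":0.35},{"delta_pos":[52,-8,-90],"angular":[0,0,-0.2],"fingers":0.35},{"delta_pos":[60,-10,-90],"angular":[0,0,-0.2],"fingers":0.35},{"delta_pos":[68,-11,-90],"angular":[0,0,-0.2],"fingers":0.35}]'
python3 -m jog '[{"delta_pos":[8,-1,0],"angular":[0,0,0],"fingers":0.35},{"delta_pos":[16,-3,0],"angular":[0,0,0],"fingers":0.35},{"delta_pos":[24,-4,0],"angular":[0,0,0],"fingers":0.35},{"delta_pos":[24,-4,0],"angular":[0,0,0],"fingers":0.35},{"delta_pos":[24,-4,50],"angular":[0,0,0],"fingers":0.35},{"delta_pos":[24,-4,100],"angular":[0,0,0],"fingers":0.35},{"delta_pos":[-30,-4,150],"angular":[0,0,0],"fingers":0.35},{"delta_pos":[-80,-4,180],"angular":[0,0,0],"fingers":0.35},{"delta_pos":[-120,-4,180],"angular":[0,0,0],"fingers":0.35},{"delta_pos":[-120,-4,180],"angular":[0,0,0],"fingers":0.35}]'
python3 - <<'E'
from h import *
snap('top','top10');snap('scene','scene10')
a=cv2.imread('pics/scene10.png')[110:350,130:480]; b=cv2.imread('pics/top10.png')[60:300,60:500]
cv2.imwrite('pics/crop10.png',np.hstack([cv2.resize(a,(350,300)),cv2.resize(b,(450,300))]))
E
```

```text
time_s: 26.18
eef_pos: [600.3, 60.1, 21.3]
ee_rot: [0.0, 0.999, -0.044, -0.0]
force: [0.2, -1.0, -0.6]
grip_width: 0.352
grip_force: 0.0
time_s: 27.42
eef_pos: [477.6, 56.6, 202.0]
ee_rot: [0.0, 0.999, -0.043, 0.0]
force: [0.2, 0.0, -0.1]
grip_width: 0.355
grip_force: 0.0
```

View pics/crop10.png

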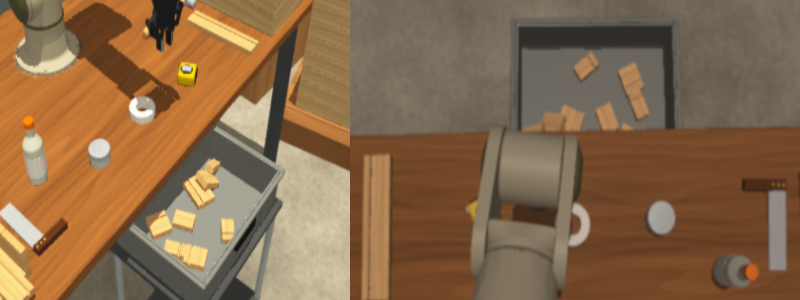

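The table is clear of offcuts. All four are in the tote, a being the extra piece at (212,166), and the tools have not moved.

```bash
python3 -c "
from rig import ctrl
print(ctrl.finish_job())"
```

```text
the job is handed in; nothing more can be done
None
```

I swept all four offcuts off the far edge into the tote in about 27 s and handed the job in. The final pictures show the good tray side and the tools where they were and nothing on the visible floor; the hand-in returned no verdict.

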